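# Stack two fly cases on the sloping rack

## Task

Put the two lidded fly cases away on the sloping plywood rack: lay the larger case flat on the sloping deck, midway across it and with a short end against the backstop, then lay the smaller one flat and squarely on top of it, the same way round and with a short end against the backstop too. Set them down rather than drop them, leave both resting there, and do not knock over either of the two small black dropper bottles.

Things in the scene. Friction and masses are not known exactly. Their poses are not given: they have to be found in the camera images.
- deck: Tilted plywood deck of the rack. Origin: inner corner where its upper surface meets the backstop's face, midway across, 40 mm above the table. x runs up the slope (15 degrees) away from the backstop, y across, z out of the deck. The deck spans 150 mm along x, 55 mm to each side. Backstop plate at the low end: 110 wide, 62 high along z, x from -8 to 0 mm. Sides and high end are open.
- rack: The rack's fixed frame on a base plate 170 (x) by 104 mm, origin at the centre of its underside, z up; x points from its low end, with the backstop, on the robot's side, to its high end, up to 0.3 rad either way from straight ahead.
- large_case_center (a point): Centre (half-way up) of the larger fly case: a loose closed rigid plastic box, grey tray with a clear lid, white dividers and small flies seen inside; 112 mm long (x), 60 mm wide (y), 40 mm high (z), 0.15 to 0.3 kg. It lies flat on the table, lid up. It is grasped across its width.
- small_case_center (a point): Centre (half-way up) of the smaller fly case: the same make, 86 mm long (x), 52 mm wide (y), 34 mm high (z), 0.1 to 0.2 kg, flat on the table, lid up. Either case may lie on the left or on the right of the rack. A case let go on the slope need not slide to the backstop by itself.
- large_case: The same larger case; origin at the centre of its underside, axes as above.
- small_case: The same smaller case; origin at the centre of its underside, axes as above.
- dropper_l: Small black dropper bottle, 30 mm across, 74 mm high, standing on the table beyond the cases, on the left. Origin at the centre of its underside, z up.
- dropper_r: Its twin on the right.
Things that resemble listed ones, but are neither listed nor needed, are in the scene too. Leave any green look-alike of the large_case alone. Leave any turquoise look-alike of the rack alone.

How it is judged:
At the end, for the whole second after the job is handed in: Larger case flat on the deck, within 20 mm of its middle line; smaller flat on top, within 14 mm of the larger's middle line; each with a short end within 7 mm of the backstop and square to the deck within 0.13 rad (7 degrees), at rest (x of large_case_center in the frame of deck between 0.052 and 0.063 m and y of large_case_center in the frame of deck between -0.02 and 0.02 m and z of large_case_center in the frame of deck between 0.016 and 0.024 m and x of small_case_center in the frame of deck between 0.039 and 0.05 m and y of small_case_center in the frame of large_case_center between -0.014 and 0.014 m and z of small_case_center in the frame of deck between 0.053 and 0.061 m and angle between the x axis of each of large_case_center, small_case_center and the x axis of deck, either way round below 0.13 rad and angle between the z axis of each of large_case_center, small_case_center and the z axis of deck, either way round below 0.13 rad and linear speed of each of large_case, small_case below 0.02 m/s); the robot touches nothing.
It fails at once if a dropper bottle is knocked over (angle between any of dropper_l, dropper_r's own z axis and vertical above 0.6 rad).
It fails at once if a case is dropped or thrown onto the rack or onto the other case (lands faster than 0.6 m/s) ((contact force between large_case and deck above 0.5 N and linear speed of large_case above 0.6 m/s) or (contact force between small_case and deck above 0.5 N and linear speed of small_case above 0.6 m/s) or (contact force between small_case and large_case above 0.5 N and linear speed of small_case above 0.6 m/s)).
It also fails if it takes over 64 s, if anything falls off the work surface, if the arm or the gripper's body presses on something with over 40 N, if the wrist force passes 120 N, or if a joint passes its speed limit or range.

## Robot

A 7-joint arm with a two-finger parallel gripper is mounted at the origin on the work surface. World frame = base frame: x ahead of the robot, y to its left, z up, the work surface at z = 0. Lengths are in m, angles in rad, forces in N, time in s.
With the tool pointing down it reaches from about 0.4 to 0.9 m from the base axis. Payload 5.6 kg.
Tool frame: the origin (TCP) lies at the very end of the fingers, on their centre line; the grasp point (between the pads) lies 19 mm behind it; z points along the fingers, y is the direction in which the jaws open and shut (so a half turn about z gives the same grasp; the last joint's range is limited). The gripper opens to 92 mm and grips with 3 to 60 N. Pads are 20 mm wide; open, the fingers measure 128 mm over their backs; the gripper's body (75 mm by 189 mm) begins 69 mm behind the grasp point.
Start: joints at [1.272, 0.468, -0.012, 1.603, 0.006, 1.071, -0.056], TCP at [0.164, -0.629, 0.215] pointing down, gripper open.
Joint ranges: [-2.53, 2.53], [-0.31, 2.02], [-1.57, 1.55], [0.28, 2.44], [-1.29, 4.43], [0.15, 1.84], [-2.92, 2.92]. Speed limits (rad/s): [2.57, 2.57, 3.14, 3.14, 3.14, 3.14, 3.14].

## Interface

Orientations are given as a unit quaternion [w, x, y, z].
In Python, from workcell import robot gives the robot as it stands. The module is installed in compiled form; this text tells all that it offers.
- The arm moves only by the tool servo_tool, never from a script. Its argument "plan" is a list that holds one entry, the list of rows, each a list of 6 numbers: the shift along the tool's x, y, z in units of 40 mm (1.0 is 40 mm), then the turn, a rotation vector about the tool's x, y, z in units of 5 degrees (1.0 is 5 degrees). A call has 1 to 10 rows; each row is the pose to reach, as a shift and turn from the pose commanded when the call began, along the tool's axes at that moment; what a row does not reach only later rows make up. A row lasts 1/10 s, in which the tool goes at most 50 mm and 8.59 degrees, less where a joint would pass 70% of its speed; a pose out of reach is approached as far as the arm can. A call with a gripper value outside its range is refused whole. "gripper" is the opening, from 0 (shut) to 1 (fully open), set as the call begins (left out, the last holds). The fingers move at their own pace and stop on an object; "force" is the grip in N (left out, the last holds). Time passes only in rows, so rows that repeat a pose let the fingers close. It gives the time, the measured TCP pose, the force and the opening at its end, in the units of the state.
- robot.observe(): the state, without advancing time (a new reading comes with each control period).
- robot.get_image(name): name is "scene" or "side" or "wrist"; returns a dict with "frame" (400x640x3 uint8, red, green, blue), "K" (3x3 intrinsics, pixels), "world_from_camera" (4x4, takes a point from camera to world coordinates); the wrist camera has in their place "T_tool_cam" (4x4, takes a point from camera to tool coordinates, whose origin is the TCP and whose axes are the flange's). Camera axes: x right, y up, looking along -z (the intrinsics and any distortion apply to the point x, -y, -z); pixel columns grow to the right and rows downward; lengths in m; the calibration is good to about 2 mm. A picture is of the moment at which its call begins: read the wrist's pose just before it. There is no depth.
- robot.hand_in(): hands the job in, once; it reports no verdict.
The state is a dict: "time": time; "joint_positions": joint angles; "qvel": joint speeds; "joint_torque": joint torques, N m; "eef_pos": TCP position; "ee_rot": TCP orientation; "force": force on the tool from outside, world axes, zero at the start; "wrist_torque": the same for the moment, N m; "grip_width": finger opening in m.
Only numpy, scipy, OpenCV 4.12 (cv2) and the standard library are available. Lean on these libraries where they do the work, as an engineer would, in place of code of your own. Each camera call takes 0.05 s, during which the arm holds its last target.

## Working session

There is one attempt and no reset: what is moved stays moved. The work goes in short steps, Python scripts to look and compute and a tool call to move; the robot and the scene stay as the last step left them, time stands still between calls to the robot, and variables do not carry over. Pictures are saved under pics/ and viewed, and the job is handed in when it is done.

Besides the shell and the picture viewer there is one more tool, called after "Call:" as name(argument=value, ...), one argument or row to a line, values as JSON. servo_tool: Moves the arm, as the interface text tells. Its arguments: {"type":"object","properties":{"plan":{"type":"array"},"gripper":{"type":"number"},"force":{"type":"number"}},"required":["plan"]}

```bash
mkdir -p pics
python3 - <<'E'
from workcell import robot
import cv2
s=robot.observe()
for k in s: print(k,s[k])
for n in ["scene","side","wrist"]:
    d=robot.get_image(n); cv2.imwrite(f"pics/{n}0.png",d["frame"][:,:,::-1])
    print(n,{k:v for k,v in d.items() if k!="frame"})
E
```

```text
time 0.0
joint_positions [ 1.27201504  0.46831661 -0.01159485  1.60361521  0.0060482   1.07142263
 -0.05627496]
qvel [-0.00119924  0.00028615  0.00072201 -0.00064812  0.00046605  0.00042738
 -0.00026163]
joint_torque [-3.67837010e-04 -5.20569777e+01 -1.29221505e-02 -2.43747032e+01
 -5.67024958e-02  1.73094874e-02  1.62333577e-04]
eef_pos [ 0.16421676 -0.62831123  0.21368316]
ee_rot [-8.42510292e-04  9.91834226e-01  1.27530860e-01 -1.93013905e-04]
force [-0.44747778 -0.1138785   0.93377344]
wrist_torque [-0.01820981 -0.0244266   0.01933722]
grip_width 0.09188706023931385
scene {'K': array([[457.00774585,   0.        , 320.05191709],
       [  0.        , 457.00774585, 198.79859044],
       [  0.        ,   0.        ,   1.        ]]), 'world_from_camera': array([[-0.85336321, -0.43281375,  0.29059161,  0.79356405],
       [ 0.52118281, -0.72094538,  0.45673432,  0.48169309],
       [ 0.01181979,  0.54121162,  0.84080335,  0.9650516 ],
       [ 0.        ,  0.        ,  0.        ,  1.        ]])}
side {'K': array([[519.53087987,   0.        , 312.14263773],
       [  0.        , 519.5
[... 166 characters left out ...]
[-0.22557959, -0.71085557,  0.66618181,  0.85316353],
       [ 0.00416365,  0.68309742,  0.7303154 ,  1.01562349],
       [ 0.        ,  0.        ,  0.        ,  1.        ]])}
wrist {'K': array([[324.48013784,   0.        , 322.1205265 ],
       [  0.        , 324.48013784, 199.96907371],
       [  0.        ,   0.        ,   1.        ]]), 'T_tool_cam': array([[-6.81098026e-04,  9.63648518e-01,  2.67172359e-01,
         7.61493847e-02],
       [ 9.99999141e-01,  9.55531059e-04, -8.97168588e-04,
         7.28540589e-04],
       [-1.11984667e-03,  2.67171519e-01, -9.63648341e-01,
        -1.70103040e-01],
       [ 0.00000000e+00,  0.00000000e+00,  0.00000000e+00,
         1.00000000e+00]])}
```

View pics/scene0.png

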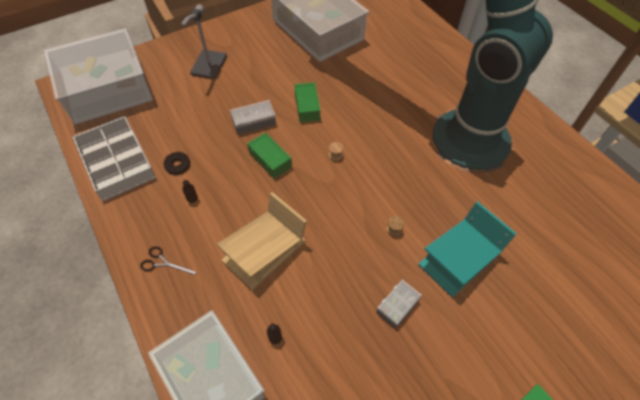

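View pics/side0.png

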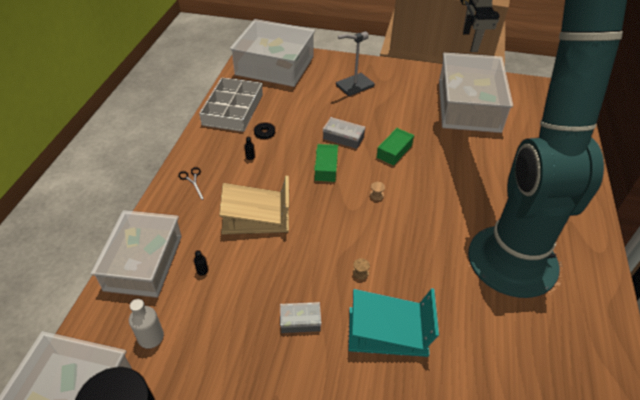

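View pics/wrist0.png

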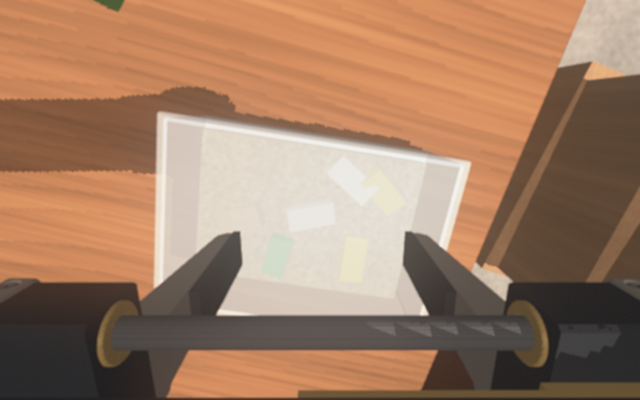

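The scene shows these candidates:
- **Cases:** light cases at scene px (253,116), on the right, and (400,303), on the left. The green boxes at (271,155), (307,101) and (537,393) are look-alikes. The open grey tray at (115,157) and the big clear tubs are clutter.
- **Rack:** plywood at (262,245). The turquoise one at (467,250) is a look-alike.
- **Droppers:** (190,191) and (274,333).

Next I'll crop the chosen ones.

Run:
```python
import cv2,numpy as np
s=cv2.imread('pics/scene0.png');t=cv2.imread('pics/side0.png')
def c(im,x,y,w,h,k=4): return cv2.resize(im[y:y+h,x:x+w],None,fx=k,fy=k,interpolation=cv2.INTER_CUBIC)
a=np.vstack([np.hstack([c(s,215,85,75,60),c(s,365,270,75,60)]),np.hstack([c(t,310,105,75,60),c(t,265,285,75,60)])])
cv2.imwrite('pics/cases.png',a)
b=np.hstack([c(s,210,190,100,100),c(t,205,165,100,100)])
cv2.imwrite('pics/rack.png',b)
```

```text
(no output)
```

View pics/cases.png

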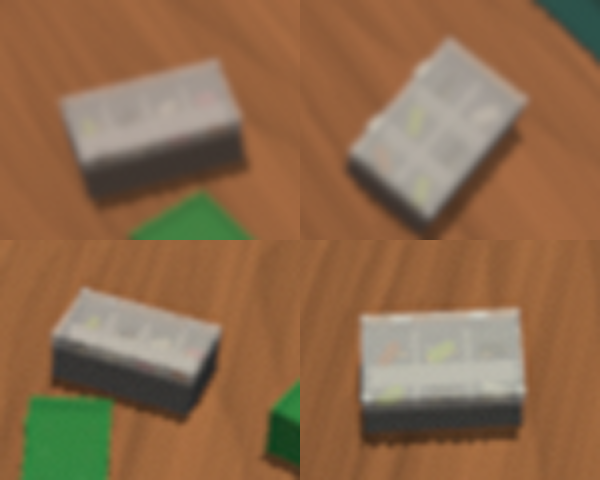

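View pics/rack.png

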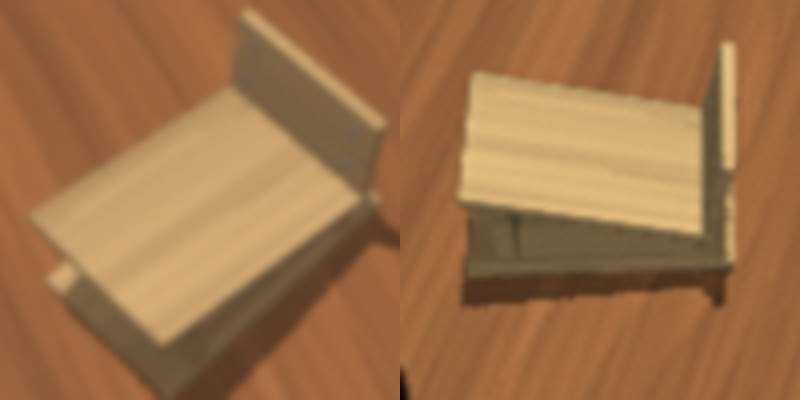

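```bash
cat > h.py <<'E'
import numpy as np
Ks=np.array([[457.00774585,0,320.05191709],[0,457.00774585,198.79859044],[0,0,1]])
Ts=np.array([[-0.85336321,-0.43281375,0.29059161,0.79356405],[0.52118281,-0.72094538,0.45673432,0.48169309],[0.01181979,0.54121162,0.84080335,0.9650516],[0,0,0,1]])
Kd=np.array([[519.53087987,0,312.14263773],[0,519.53087987,202.70495409],[0,0,1]])
Td=np.array([[-0.97421585,0.16751799,-0.15113309,0.30896523],[-0.22557959,-0.71085557,0.66618181,0.85316353],[0.00416365,0.68309742,0.7303154,1.01562349],[0,0,0,1]])
def ray(K,T,p):
    d=np.linalg.inv(K)@np.array([p[0],p[1],1.]); d=T[:3,:3]@(d*[1,-1,-1]); return T[:3,3],d/np.linalg.norm(d)
def plane(K,T,p,z):
    o,d=ray(K,T,p); return o+d*(z-o[2])/d[2]
def tri(ps,pd):
    o1,d1=ray(Ks,Ts,ps);o2,d2=ray(Kd,Td,pd)
    A=np.array([d1,-d2]).T; t=np.linalg.lstsq(A,o2-o1,rcond=None)[0]
    a=o1+t[0]*d1;b=o2+t[1]*d2; return (a+b)/2,np.linalg.norm(a-b)
E
python3 - <<'E'
from h import *
np.set_printoptions(precision=4,suppress=True)
f=lambda L,ox,oy:[(ox+(x-.0)/4-.4,oy+y/4-.4) for x,y in L]
A_s=f([(62,100),(218,62),(242,122),(90,160)],215,85)
A_d=f([(85,50),(220,85),(190,138),(55,95)],310,105)
B_s=f([(149,38),(227,98),(128,215),(49,155)],365,270)
B_d=f([(220,70),(224,155),(62,163),(60,78)],265,285)
# B: long axis
R_s=f([(235,88),(362,198),(162,345),(32,215),(243,10),(385,127)],210,190)
R_d=f([(702,107),(702,234),(462,200),(474,74),(722,42),(722,170)],105,165)
for n,S,D in(('A',A_s,A_d),('B',B_s,B_d),('R',R_s,R_d)):
    P=[]
    for s,d in zip(S,D):
        p,e=tri(s,d);P.append(p);print(n,p,'gap',round(e,4),plane(Ks,Ts,s,.04),plane(Kd,Td,d,.04))
    P=np.array(P)
    print([round(np.linalg.norm(P[i]-P[(i+1)%4]),4) for i in range(4)],P[:4].mean(0))
E
```

```text
A [ 0.535  -0.3925  0.0438] gap 0.0004 [ 0.5338 -0.3964  0.04  ] [ 0.5359 -0.397   0.04  ]
A [ 0.4283 -0.3657  0.0495] gap 0.0015 [ 0.425  -0.3736  0.04  ] [ 0.4293 -0.3789  0.04  ]
A [ 0.4399 -0.3104  0.044 ] gap 0.0026 [ 0.4375 -0.3153  0.04  ] [ 0.4408 -0.3133  0.04  ]
A [ 0.5442 -0.328   0.0496] gap 0.0011 [ 0.5412 -0.3371  0.04  ] [ 0.5467 -0.3389  0.04  ]
[np.float64(0.1101), np.float64(0.0568), np.float64(0.1059), np.float64(0.0655)] [ 0.4868 -0.3491  0.0467]
B [0.4284 0.2464 0.0365] gap 0.0003 [0.4297 0.2471 0.04  ] [0.4281 0.2487 0.04  ]
B [0.4144 0.2965 0.0374] gap 0.0023 [0.4147 0.296  0.04  ] [0.4147 0.2991 0.04  ]
B [0.497  0.3197 0.0357] gap 0.0024 [0.4976 0.3195 0.04  ] [0.4968 0.3232 0.04  ]
B [0.5126 0.2714 0.036 ] gap 0.0006 [0.514  0.2725 0.04  ] [0.5116 0.2735 0.04  ]
[np.float64(0.052), np.float64(0.0858), np.float64(0.0508), np.float64(0.0878)] [0.4631 0.2835 0.0364]
R [ 0.5991 -0.0477  0.0497] gap 0.0007 [ 0.5973 -0.053   0.04  ] [ 0.6019 -0.0572  0.04  ]
R [0.5712 0.0516 0.0442] gap 0.0014 [0.5697 0.0489 0.04  ] [0.5726 0.0489 0.04  ]
R [0.7108 0.0873 0.0778] gap 0.0004 [0.7074 0.0706 0.04  ] [0.7269 0.0562 0.04  ]
R [ 0.7378 -0.0129  0.083 ] gap 0.0014 [ 0.7346 -0.0378  0.04  ] [ 0.7578 -0.052   0.04  ]
R [ 0.5845 -0.0559  0.1062] gap 0.0037 [ 0.5672 -0.0994  0.04  ] [ 0.6051 -0.1196  0.04  ]
R [0.5552 0.0519 0.1084] gap 0.004 [0.5349 0.0155 0.04  ] [ 0.5745 -0.006   0.04  ]
[np.float64(0.1033), np.float64(0.148), np.float64(0.1039), np.float64(0.1468)] [0.6547 0.0196 0.0637]
```

Triangulated sizes: A (right) is about 108×60 mm, so it is the large case. B (left) is about 87×51 mm, so it is the small one. The rack yaw is about 0.25 rad. I'll move above A for a close look.

```bash
cat >> h.py <<'E'
from scipy.spatial.transform import Rotation as R
np.set_printoptions(precision=4,suppress=True)
def toolR(xdir,zdir):
    z=np.array(zdir,float);z/=np.linalg.norm(z);x=np.array(xdir,float);x-=z*(x@z);x/=np.linalg.norm(x)
    return np.array([x,np.cross(z,x),z]).T
def cur():
    from workcell import robot
    s=robot.observe();q=np.array(s['ee_rot']);return np.array(s['eef_pos']),R.from_quat(q[[1,2,3,0]]).as_matrix(),s
def go(p,Rt,cur_=None):
    c,C,_=cur_ or cur()
    sh=C.T@(np.array(p)-c);rv=R.from_matrix(C.T@Rt).as_rotvec(degrees=True)
    n=max(np.linalg.norm(sh)/.05,np.linalg.norm(rv)/8.59)
    print('row',np.round(sh/.04,3).tolist(),np.round(rv/5,3).tolist(),'rows>=%.1f'%n)
E
python3 - <<'E'
from h import *
go([.45,-.34,.25],toolR([.97,-.243,0],[0,0,-1]))
E
```

```text
row [8.735, -5.171, -0.898] [-0.015, 0.005, 5.743] rows>=8.2
```

Call:
servo_tool(
  plan=[
    [[8.74, -5.17, -0.9, 0, 0, 5.74], [8.74, -5.17, -0.9, 0, 0, 5.74], [8.74, -5.17, -0.9, 0, 0, 5.74], [8.74, -5.17, -0.9, 0, 0, 5.74], [8.74, -5.17, -0.9, 0, 0, 5.74], [8.74, -5.17, -0.9, 0, 0, 5.74], [8.74, -5.17, -0.9, 0, 0, 5.74], [8.74, -5.17, -0.9, 0, 0, 5.74], [8.74, -5.17, -0.9, 0, 0, 5.74], [8.74, -5.17, -0.9, 0, 0, 5.74]],
  ],
)

```text
time: 1.15
eef_pos: [0.4518, -0.3384, 0.2505]
ee_rot: [-0.0, 0.993, -0.12, 0.0]
force: [0.0, -0.1, 0.8]
grip_width: 0.0922
```

```bash
cat >> h.py <<'E'
def wrist(name):
    from workcell import robot
    import cv2
    p,C,s=cur(); d=robot.get_image('wrist'); cv2.imwrite('pics/%s.png'%name,d['frame'][:,:,::-1])
    T=np.eye(4);T[:3,:3]=C;T[:3,3]=p
    np.savez('pics/%s.npz'%name,K=d['K'],T=T@d['T_tool_cam']); print(s['time'],p,C[:,0],C[:,2])
E
python3 - <<'E'
from h import *
wrist('w1')
E
```

```text
1.15 [ 0.4518 -0.3384  0.2505] [ 0.9712 -0.2383  0.    ] [ 0.0001  0.0005 -1.    ]
```

View pics/w1.png

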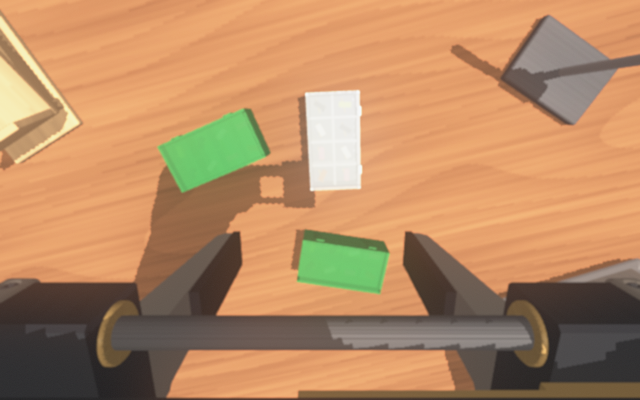

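The wrist view shows the white case at px (306,93)-(360,188). The nearest green corner is at (268,153), about 45 mm clear.

```bash
cat >> h.py <<'E'
def wpts(name,px,z):
    d=np.load('pics/%s.npz'%name); return np.array([plane(d['K'],d['T'],p,z) for p in px])
def mask_rect(name,roi,lo,hi,show=None):
    import cv2
    im=cv2.imread('pics/%s.png'%name);x0,y0,x1,y1=roi
    hsv=cv2.cvtColor(im,cv2.COLOR_BGR2HSV)[y0:y1,x0:x1]
    m=cv2.inRange(hsv,np.array(lo),np.array(hi))
    m=cv2.morphologyEx(m,cv2.MORPH_OPEN,np.ones((5,5)))
    cs=cv2.findContours(m,cv2.RETR_EXTERNAL,cv2.CHAIN_APPROX_NONE)[0]
    c=max(cs,key=cv2.contourArea)+np.array([x0,y0])
    return cv2.boxPoints(cv2.minAreaRect(c))
E
python3 - <<'E'
from h import *
b=mask_rect('w1',(285,75,380,205),(0,0,150),(180,70,255));print(b)
for px in (b,[(306,93),(358,91),(360,188),(311,189)]):
    P=wpts('w1',px,.04);print(P,[np.linalg.norm(P[i]-P[(i+1)%4]).round(4) for i in range(4)],P.mean(0))
print(wpts('w1',[(268,153)],.035))
E
```

```text
[[304.2421  92.0837]
 [360.1629  89.4208]
 [364.8575 188.0068]
 [308.9366 190.6697]]
[[ 0.5495 -0.3424  0.04  ]
 [ 0.5374 -0.4035  0.04  ]
 [ 0.4258 -0.3855  0.04  ]
 [ 0.4387 -0.3193  0.04  ]] [np.float64(0.0623), np.float64(0.113), np.float64(0.0675), np.float64(0.1132)] [ 0.4879 -0.3627  0.04  ]
[[ 0.5481 -0.3441  0.04  ]
 [ 0.5363 -0.4008  0.04  ]
 [ 0.4272 -0.3798  0.04  ]
 [ 0.4402 -0.3222  0.04  ]] [np.float64(0.058), np.float64(0.1111), np.float64(0.0591), np.float64(0.1101)] [ 0.488  -0.3617  0.04  ]
[[ 0.4937 -0.2831  0.035 ]]
```

Run:
```python
from h import *
Rt=toolR([.1085,-.0215,0],[0,0,-1])
go([.488,-.361,.12],Rt)
```

```text
row [1.047, 0.269, 3.257] [0.004, 0.009, -0.557] rows>=2.7
```

Call:
servo_tool(
  plan=[
    [[1.05, 0.27, 3.25, 0, 0, -0.56], [1.05, 0.27, 3.25, 0, 0, -0.56], [1.05, 0.27, 3.25, 0, 0, -0.56], [1.05, 0.27, 3.25, 0, 0, -0.56], [1.05, 0.27, 3.25, 0, 0, -0.56]],
  ],
)

```text
time: 1.7
eef_pos: [0.4867, -0.3626, 0.1203]
ee_rot: [-0.0, 0.995, -0.099, -0.001]
force: [-0.3, 0.0, 0.6]
grip_width: 0.0924
```

Run:
```python
from h import *
wrist('w2')
```

```text
1.7 [ 0.4867 -0.3626  0.1203] [ 0.9802 -0.1978 -0.0021] [-0.002   0.0002 -1.    ]
```

View pics/w2.png

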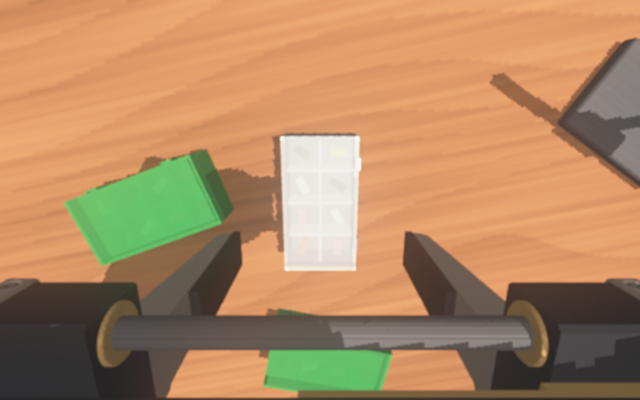

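Run:
```python
from h import *
P=wpts('w2',[(282,136),(358,136),(356,269),(285,269)],.04)
print(P,[np.linalg.norm(P[i]-P[(i+1)%4]).round(4) for i in range(4)],P.mean(0))
m=P.mean(0);u=(P[0]+P[1]-P[2]-P[3])/2;L=np.linalg.norm(u);u/=L;print(L,u)
v=np.array([-u[1],u[0],0])
for px,z in(((232,210),.0),((221,224),.04),((210,150),.04)):
    g=wpts('w2',[px],z)[0]-m;print(g@u,g@v)
go([m[0],m[1],.012],toolR(u,[0,0,-1]))
```

```text
[[ 0.5488 -0.3446  0.04  ]
 [ 0.5374 -0.4011  0.04  ]
 [ 0.4279 -0.3806  0.04  ]
 [ 0.4399 -0.3214  0.04  ]] [np.float64(0.0577), np.float64(0.1114), np.float64(0.0604), np.float64(0.1114)] [ 0.4885 -0.3619  0.04  ]
0.11140323221496361 [ 0.9805 -0.1965  0.    ]
-0.015406091339450192 0.08287696852584198
-0.014891092177638262 0.0811788951964487
0.045313059225105055 0.0844543441590745
row [0.012, -0.027, 2.746] [0.013, -0.009, -0.01] rows>=2.2
```

Call:
servo_tool(
  plan=[
    [[0.01, -0.03, 1.2, 0, 0, 0], [0.01, -0.03, 2.0, 0, 0, 0], [0.01, -0.03, 2.5, 0, 0, 0], [0.01, -0.03, 2.75, 0, 0, 0], [0.01, -0.03, 2.75, 0, 0, 0], [0.01, -0.03, 2.75, 0, 0, 0]],
  ],
  gripper=0.9,
)

```text
time: 2.35
eef_pos: [0.4901, -0.361, 0.0127]
ee_rot: [0.001, 0.995, -0.098, 0.001]
force: [1.3, -0.2, 0.0]
grip_width: 0.0828
```

Call:
servo_tool(
  plan=[
    [[0, 0, 0, 0, 0, 0], [0, 0, 0, 0, 0, 0], [0, 0, 0, 0, 0, 0], [0, 0, 0, 0, 0, 0], [0, 0, 0, 0, 0, 0], [0, 0, 0, 0, 0, 0]],
  ],
  gripper=0.4,
  force=25,
)

```text
time: 2.95
eef_pos: [0.4895, -0.3604, 0.0114]
ee_rot: [0.0, 0.995, -0.098, 0.0]
force: [-1.6, -0.1, 6.1]
grip_width: 0.06
```

Call:
servo_tool(
  plan=[
    [[0, 0, -0.5, 0, 0, 0], [0, 0, -1.3, 0, 0, 0], [0, 0, -2.3, 0, 0, 0], [0, 0, -3.3, 0, 0, 0], [0, 0, -4.3, 0, 0, 0], [0, 0, -5, 0, 0, 0], [0, 0, -5, 0, 0, 0], [0, 0, -5, 0, 0, 0]],
  ],
)

```text
time: 3.75
eef_pos: [0.4887, -0.3596, 0.21]
ee_rot: [-0.0, 0.995, -0.098, -0.0]
force: [-0.5, 0.8, -2.5]
grip_width: 0.06
```

Run:
```python
from h import *
wrist('w3'); print(cur()[2]['force'],cur()[2]['grip_width'])
# rack
def deck(o,psi):
    c,s=np.cos(np.radians(15)),np.sin(np.radians(15))
    x=np.array([c*np.cos(psi),c*np.sin(psi),s]);y=np.array([-np.sin(psi),np.cos(psi),0]);return x,y,np.cross(x,y)
# view pose for rack: TCP vertical, camera behind/over the rack, case aligned
```

```text
3.75 [ 0.4887 -0.3596  0.21  ] [ 0.9808 -0.195  -0.0006] [-0.0006  0.0003 -1.    ]
[-0.1616 -0.0013 -1.9618] 0.0596451024031556
```

View pics/w3.png

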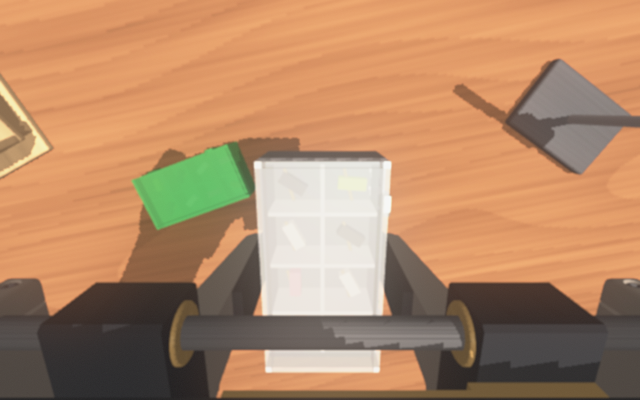

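```bash
cat >> h.py <<'E'
def deck(psi):
    c,s=np.cos(np.radians(15)),np.sin(np.radians(15))
    x=np.array([c*np.cos(psi),c*np.sin(psi),s]);y=np.array([-np.sin(psi),np.cos(psi),0]);return x,y,np.cross(x,y)
E
python3 - <<'E'
from h import *
d=np.load('pics/w3.npz');p=np.array([ 0.4887,-0.3596,0.21])
P=wpts('w3',[(257,163),(389,163),(379,371),(267,371)],.21+.0285)
u=np.array([.9808,-.195,0]);v=np.array([-.195,-.9808,0])
print([( (q-p)@u,(q-p)@v) for q in P])
x,y,z=deck(.25)
go(np.array([.49,-.03,.32]),toolR(x,-z))
E
```

```text
[(np.float64(0.05404155217791497), np.float64(-0.028188614545783582)), (np.float64(0.053994949462702606), np.float64(0.029741843299567732)), (np.float64(-0.0569763783175692), np.float64(0.030478691510306598)), (np.float64(-0.05688406210254826), np.float64(-0.028909024543054655))]
row [-1.566, -8.086, -2.765] [0.651, 2.977, -5.088] rows>=7.0
```

Call:
servo_tool(
  plan=[
    [[-0.2, -1.0, -0.5, 0.1, 0.4, -0.6], [-0.4, -2.0, -1.0, 0.2, 0.8, -1.2], [-0.6, -3.0, -1.4, 0.25, 1.2, -1.9], [-0.8, -4.0, -1.7, 0.3, 1.5, -2.6], [-1.0, -5.0, -2.0, 0.4, 1.9, -3.2], [-1.2, -6.0, -2.3, 0.5, 2.3, -3.9], [-1.4, -7.0, -2.6, 0.6, 2.7, -4.5], [-1.57, -8.0, -2.77, 0.65, 2.98, -5.09], [-1.57, -8.09, -2.77, 0.65, 2.98, -5.09], [-1.57, -8.09, -2.77, 0.65, 2.98, -5.09]],
  ],
)

```text
time: 4.8
eef_pos: [0.4897, -0.0295, 0.3198]
ee_rot: [-0.016, 0.984, 0.125, 0.129]
force: [0.1, -1.4, -1.8]
grip_width: 0.0599
```

Run:
```python
from h import *
wrist('w4'); print(cur()[2]['force'],cur()[2]['grip_width'])
```

```text
4.8 [ 0.4897 -0.0295  0.3198] [0.9355 0.2413 0.2581] [ 0.2503  0.0631 -0.9661]
[-0.607  -0.6285 -2.6086] 0.05987438043445803
```

View pics/w4.png

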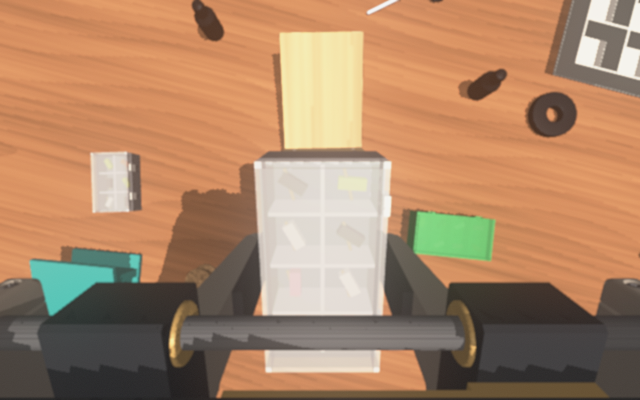

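The plywood deck's high end is at px (280,33)-(363,31), and the held case hides the backstop. I'll back off to see it.

Call:
servo_tool(
  plan=[
    [[-1.2, 0.3, -1, 0, 0, 0], [-1.8, 0.4, -1.5, 0, 0, 0], [-1.8, 0.4, -1.5, 0, 0, 0], [-1.8, 0.4, -1.5, 0, 0, 0], [-1.8, 0.4, -1.5, 0, 0, 0]],
  ],
)

```text
time: 5.35
eef_pos: [0.4122, -0.0671, 0.3596]
ee_rot: [-0.016, 0.984, 0.123, 0.13]
force: [-0.4, 0.4, -2.6]
grip_width: 0.0597
```

Run:
```python
from h import *
import cv2
wrist('w5')
im=cv2.imread('pics/w5.png')
cv2.imwrite('pics/w5c.png',cv2.resize(im[0:170,210:410],None,fx=3.5,fy=3.5,interpolation=cv2.INTER_CUBIC))
```

```text
5.35 [ 0.4122 -0.0671  0.3596] [0.9358 0.2386 0.2595] [ 0.2518  0.063  -0.9657]
```

View pics/w5c.png

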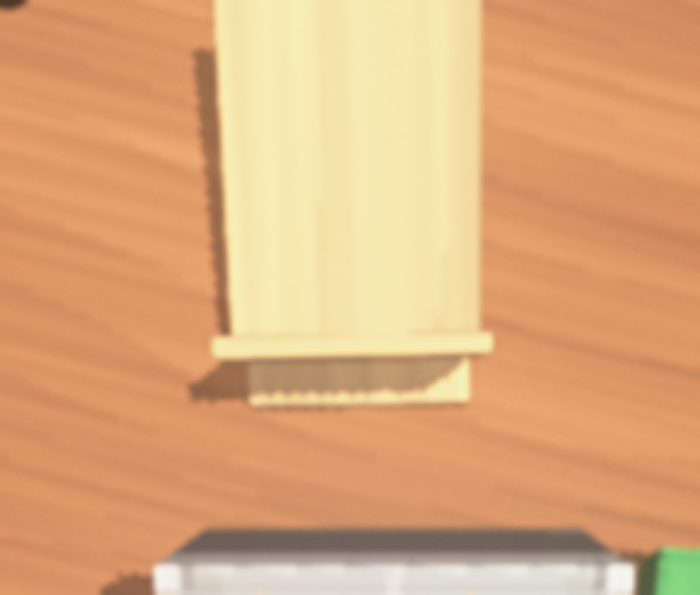

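Run:
```python
from h import *
f=lambda L:[(210+x/3.5-.35,y/3.5-.35) for x,y in L]
I=wpts('w5',f([(212,338),(494,333)]),.0999);O=wpts('w5',f([(212,357),(494,351)]),.0978)
print(I,np.linalg.norm(I[0]-I[1]));print(O,np.linalg.norm(O[0]-O[1]))
F=wpts('w4',[(280,32.5),(363,31)],.0788);print('far',F,np.linalg.norm(F[0]-F[1]))
for n in(I,F):
    d=n[0]-n[1];print('psi',np.arctan2(-d[0],d[1]))
for psi in(.24,.25,.26):
    x,y,z=deck(psi);print(psi,'orig from stop',I.mean(0)-.062*z,'from far',F.mean(0)-.15*x)
# edge directions from w5 left/right deck edges: points low (233,330) high(215,0), right (479,330),(481,0)
mi=I.mean(0);mf=F.mean(0);x,y,z=deck(.25);o=mi-.062*z;dd=mf-o;print('axis psi',np.arctan2(dd[1],dd[0]),'len',np.linalg.norm(dd[:2])/np.cos(np.radians(15)))
```

```text
[[ 0.5573  0.0412  0.0999]
 [ 0.5863 -0.0648  0.0999]] 0.10984412135194306
[[ 0.5507  0.0398  0.0978]
 [ 0.5802 -0.0666  0.0978]] 0.11038635695786303
far [[ 0.7126  0.0828  0.0788]
 [ 0.7415 -0.0214  0.0788]] 0.1081347708091694
psi 0.2670739014948493
psi 0.2706919501234803
0.24 orig from stop [ 0.5874 -0.008   0.04  ] from far [ 0.5863 -0.0037  0.04  ]
0.25 orig from stop [ 0.5874 -0.0078  0.04  ] from far [ 0.5866 -0.0051  0.04  ]
0.26 orig from stop [ 0.5873 -0.0077  0.04  ] from far [ 0.587  -0.0065  0.04  ]
axis psi 0.2693455935179198 len 0.15001253219542027
```

```bash
cat >> h.py <<'E'
O=np.array([.5873,-.0075,.040]);PSI=.268
def dpose(dx,dy,dz):
    x,y,z=deck(PSI);return O+x*dx+y*dy+z*dz,toolR(x,-z)
def dnow():
    p,C,s=cur();x,y,z=deck(PSI);q=p-O;f=np.array(s['force'])
    print('t',s['time'],'deck',np.array([q@x,q@y,q@z]),'force',np.array([f@x,f@y,f@z]),'grip',s['grip_width'],'rot',R.from_matrix(toolR(x,-z).T@C).as_rotvec())
E
python3 - <<'E'
from h import *
dnow();go(*dpose(.0665,0,.10))
E
```

```text
t 5.4 deck [-0.0955 -0.0108  0.3564] force [-0.1783  0.7557 -2.1802] grip 0.06002392640236857 rot [-0.0054  0.0004  0.017 ]
row [4.042, -0.375, 6.409] [0.062, -0.005, -0.195] rows>=6.1
```

Call:
servo_tool(
  plan=[
    [[1.2, -0.1, 0.8, 0, 0, 0], [2.3, -0.2, 1.6, 0, 0, -0.1], [3.3, -0.3, 2.6, 0.06, 0, -0.2], [4.04, -0.37, 3.6, 0.06, 0, -0.2], [4.04, -0.37, 4.7, 0.06, 0, -0.2], [4.04, -0.37, 5.6, 0.06, 0, -0.2], [4.04, -0.37, 6.4, 0.06, 0, -0.2], [4.04, -0.37, 6.4, 0.06, 0, -0.2], [4.04, -0.37, 6.4, 0.06, 0, -0.2]],
  ],
)

```text
time: 6.3
eef_pos: [0.6242, 0.003, 0.1546]
ee_rot: [-0.017, 0.982, 0.133, 0.129]
force: [0.4, 0.3, -1.5]
grip_width: 0.0601
```

Run:
```python
from h import *
dnow();go(*dpose(.0655,0,.022))
wrist('w6')
```

```text
t 6.3 deck [0.0668 0.0004 0.1008] force [ 0.0329  0.2287 -1.6118] grip 0.06010220140065626 rot [ 0.0002  0.0003 -0.0012]
row [-0.032, 0.009, 1.97] [-0.002, -0.003, 0.014] rows>=1.6
6.3 [0.6242 0.003  0.1546] [0.9311 0.2569 0.2591] [ 0.2498  0.0688 -0.9659]
```

View pics/w6.png

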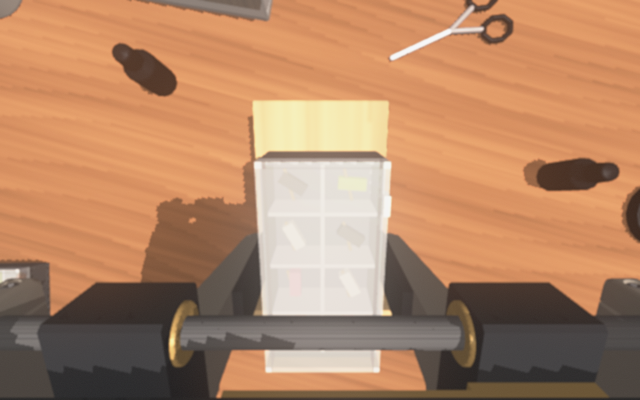

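The case is centred over the deck (deck edge px 253–388) and square to it. Lowering.

Call:
servo_tool(
  plan=[
    [[0, 0, 0.8, 0, 0, 0], [-0.02, 0, 1.5, 0, 0, 0], [-0.03, 0, 1.97, 0, 0, 0], [-0.03, 0, 1.97, 0, 0, 0], [-0.03, 0, 1.97, 0, 0, 0]],
  ],
)

```text
time: 6.85
eef_pos: [0.6442, 0.0072, 0.0814]
ee_rot: [-0.016, 0.982, 0.133, 0.132]
force: [0.8, 0.3, -1.2]
grip_width: 0.06
```

Call:
servo_tool(
  plan=[
    [[0, 0, 0.08, 0, 0, 0], [0, 0, 0.15, 0, 0, 0], [0, 0, 0.2, 0, 0, 0], [0, 0, 0.2, 0, 0, 0]],
  ],
)

```text
time: 7.25
eef_pos: [0.6451, 0.0077, 0.0715]
ee_rot: [-0.017, 0.982, 0.133, 0.131]
force: [0.9, -0.4, -2.2]
grip_width: 0.06
```

Run:
```python
from h import *
dnow()
from workcell import robot
import cv2
a=robot.get_image('scene')['frame'][180:290,190:320,::-1];b=robot.get_image('side')['frame'][150:260,190:320,::-1]
cv2.imwrite('pics/p1.png',cv2.resize(np.hstack([a,b]),None,fx=3,fy=3,interpolation=cv2.INTER_CUBIC))
```

```text
t 7.25 deck [ 0.0659 -0.0007  0.015 ] force [ 0.2035 -0.5839 -2.3287] grip 0.05995889329749907 rot [-0.0018  0.0021 -0.0008]
```

View pics/p1.png

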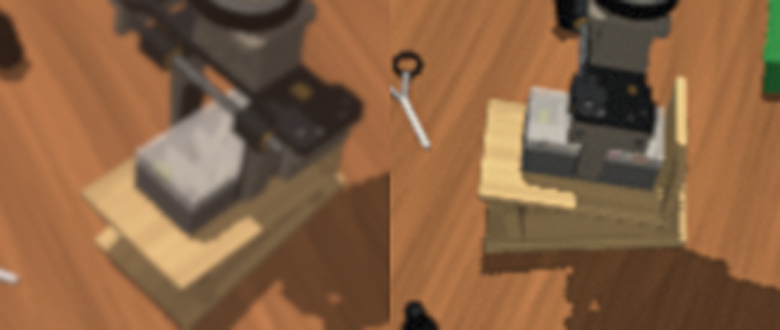

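The side view shows the case just over the deck with a small gap to the backstop. I'll slide it down to the backstop, then lower it.

Call:
servo_tool(
  plan=[
    [[-0.06, 0.02, 0, 0, 0, 0], [-0.12, 0.02, 0, 0, 0, 0], [-0.17, 0.02, 0, 0, 0, 0], [-0.2, 0.02, 0, 0, 0, 0], [-0.2, 0.02, 0, 0, 0, 0]],
  ],
)

```text
time: 7.85
eef_pos: [0.6383, 0.0051, 0.0696]
ee_rot: [-0.017, 0.982, 0.133, 0.131]
force: [1.1, -0.8, -2.2]
grip_width: 0.0596
```

Run:
```python
from h import *
dnow()
```

```text
t 7.85 deck [ 0.0583 -0.0014  0.015 ] force [ 0.2409 -1.0221 -2.3834] grip 0.05963057961309106 rot [-0.0017  0.0031 -0.001 ]
```

Call:
servo_tool(
  plan=[
    [[-0.03, 0, 0.02, 0, 0, 0], [-0.05, 0, 0.04, 0, 0, 0], [-0.07, 0, 0.06, 0, 0, 0], [-0.07, 0, 0.08, 0, 0, 0], [-0.07, 0, 0.08, 0, 0, 0]],
  ],
)

```text
time: 8.35
eef_pos: [0.6388, 0.0051, 0.0674]
ee_rot: [-0.017, 0.982, 0.133, 0.133]
force: [5.9, 2.3, 3.1]
grip_width: 0.06
```

Run:
```python
from h import *
dnow()
```

```text
t 8.35 deck [ 0.0583 -0.0015  0.0127] force [6.9427 0.683  1.3608] grip 0.060035509667787784 rot [-0.0023  0.008  -0.0014]
```

Call:
servo_tool(
  plan=[
    [[0, 0, 0.03, 0, 0, 0], [0, 0, 0.05, 0, 0, 0], [0, 0, 0.05, 0, 0, 0]],
  ],
)

```text
time: 8.65
eef_pos: [0.6391, 0.0052, 0.0662]
ee_rot: [-0.017, 0.982, 0.133, 0.133]
force: [1.4, 0.1, 10.6]
grip_width: 0.0601
```

Run:
```python
from h import *
dnow()
```

```text
t 8.65 deck [ 0.0583 -0.0015  0.0115] force [ 4.0548 -0.2867  9.9132] grip 0.06014131205655913 rot [-0.0026  0.0076 -0.0011]
```

Firm on the deck (about 10 N) and against the stop (about 4 N). Releasing and backing out along the tool axis.

Call:
servo_tool(
  plan=[
    [[0, 0, 0, 0, 0, 0], [0, 0, 0, 0, 0, 0], [0, 0, 0, 0, 0, 0], [0, 0, 0, 0, 0, 0], [0, 0, 0, 0, 0, 0]],
  ],
  gripper=0.85,
)

```text
time: 9.15
eef_pos: [0.6361, 0.0045, 0.0631]
ee_rot: [-0.017, 0.982, 0.133, 0.13]
force: [-0.2, -0.1, 0.0]
grip_width: 0.0779
```

Call:
servo_tool(
  plan=[
    [[0, 0, -0.5, 0, 0, 0], [0, 0, -1.5, 0, 0, 0], [0, 0, -2.5, 0, 0, 0], [0, 0, -3.5, 0, 0, 0], [0, 0, -4.5, 0, 0, 0], [0, 0, -5, 0, 0, 0], [0, 0, -5, 0, 0, 0]],
  ],
)

```text
time: 9.85
eef_pos: [0.5874, -0.0093, 0.2602]
ee_rot: [-0.016, 0.982, 0.133, 0.133]
force: [0.9, -0.6, -0.1]
grip_width: 0.0779
```

Run:
```python
from h import *
dnow(); wrist('w7')
```

```text
t 9.85 deck [ 0.0567 -0.0017  0.2128] force [ 0.7158 -0.7818 -0.2622] grip 0.07791664282843117 rot [-0.0046  0.0076 -0.0009]
9.85 [ 0.5874 -0.0093  0.2602] [0.9293 0.2562 0.2661] [ 0.2579  0.066  -0.9639]
```

View pics/w7.png

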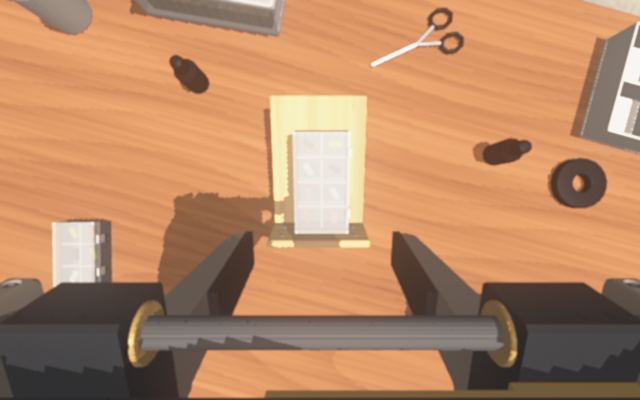

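```bash
cat >> h.py <<'E'
def wdeck(name,px,h):
    d=np.load('pics/%s.npz'%name);x,y,z=deck(PSI);out=[]
    for p in px:
        o,r=ray(d['K'],d['T'],p);t=(h-(o-O)@z)/(r@z);q=o+t*r-O;out.append([q@x,q@y,q@z])
    return np.array(out)
E
python3 - <<'E'
from h import *
P=wdeck('w7',[(293.5,130),(350,130),(349.5,233.5),(294.5,233.5)],.04);print(P,P.mean(0))
print(wdeck('w7',[(271,96),(366,96)],0))
print(wdeck('w7',[(270,238),(369,238)],.062))
# view pose for small
u=np.array([.0985,-.0,0])
go([.44,.27,.25],toolR([.96,.278,0],[0,0,-1]))
E
```

```text
[[ 0.1141  0.026   0.04  ]
 [ 0.1142 -0.0325  0.04  ]
 [-0.     -0.0346  0.04  ]
 [ 0.0001  0.0274  0.04  ]] [ 0.0571 -0.0034  0.04  ]
[[ 0.1495  0.0536  0.    ]
 [ 0.1496 -0.0533 -0.    ]]
[[ 0.0035  0.0515  0.062 ]
 [ 0.0033 -0.0533  0.062 ]]
row [-1.673, -7.703, -0.277] [0.059, -3.05, -0.155] rows>=6.3
```

Call:
servo_tool(
  plan=[
    [[-0.2, -1.0, -0.4, 0, 0, 0], [-0.4, -2.1, -0.5, 0, -0.4, 0], [-0.7, -3.2, -0.5, 0, -1, 0], [-0.9, -4.3, -0.4, 0, -1.6, -0.1], [-1.2, -5.4, -0.3, 0, -2.2, -0.1], [-1.4, -6.5, -0.3, 0, -2.6, -0.15], [-1.67, -7.6, -0.28, 0.06, -3.05, -0.15], [-1.67, -7.7, -0.28, 0.06, -3.05, -0.15], [-1.67, -7.7, -0.28, 0.06, -3.05, -0.15]],
  ],
)

```text
time: 10.8
eef_pos: [0.4384, 0.271, 0.2477]
ee_rot: [-0.001, 0.99, 0.142, -0.003]
force: [0.6, -0.6, -0.3]
grip_width: 0.0784
```

Run:
```python
from h import *
wrist('w8')
```

```text
10.8 [0.4384 0.271  0.2477] [ 0.9595  0.2815 -0.0053] [-0.0056  0.0002 -1.    ]
```

View pics/w8.png

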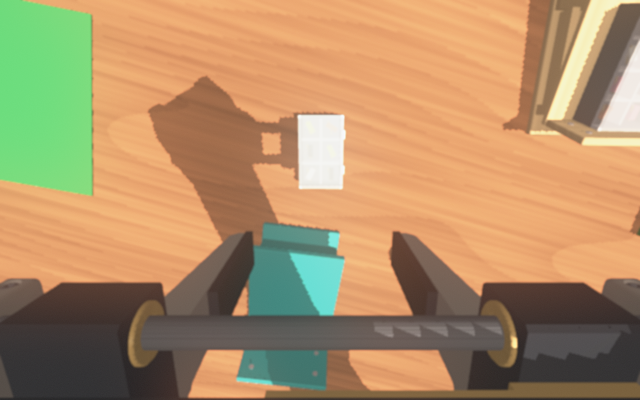

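Run:
```python
from h import *
P=wpts('w8',[(298.5,115),(343.5,115),(343.5,188.5),(299,188.5)],.034)
print(P,[np.linalg.norm(P[i]-P[(i+1)%4]).round(4) for i in range(4)],P.mean(0))
m=P.mean(0);u=(P[0]+P[1]-P[2]-P[3]);u/=np.linalg.norm(u);print(u)
g=wpts('w8',[(262,245),(344,258)],.08)-m;print(g@u,g@np.array([-u[1],u[0],0]))
go([m[0],m[1],.11],toolR(u,[0,0,-1]))
```

```text
[[0.4977 0.3158 0.034 ]
 [0.5122 0.2664 0.034 ]
 [0.4296 0.2406 0.034 ]
 [0.4144 0.2925 0.034 ]] [np.float64(0.0514), np.float64(0.0865), np.float64(0.0541), np.float64(0.0865)] [0.4635 0.2788 0.034 ]
[0.959  0.2833 0.    ]
[-0.0972 -0.1134] [ 0.0667 -0.0258]
row [0.663, -0.05, 3.446] [-0.012, 0.054, -0.054] rows>=2.8
```

Call:
servo_tool(
  plan=[
    [[0.66, -0.05, 1.2, 0, 0.05, -0.05], [0.66, -0.05, 2.4, 0, 0.05, -0.05], [0.66, -0.05, 3.3, 0, 0.05, -0.05], [0.66, -0.05, 3.45, 0, 0.05, -0.05], [0.66, -0.05, 3.45, 0, 0.05, -0.05]],
  ],
)

```text
time: 11.35
eef_pos: [0.464, 0.2781, 0.1107]
ee_rot: [-0.0, 0.99, 0.142, -0.0]
force: [-0.2, -0.1, 0.6]
grip_width: 0.0785
```

Run:
```python
from h import *
wrist('w9')
```

```text
11.35 [0.464  0.2781 0.1107] [ 0.9598  0.2807 -0.0002] [-0.0005  0.0008 -1.    ]
```

View pics/w9.png

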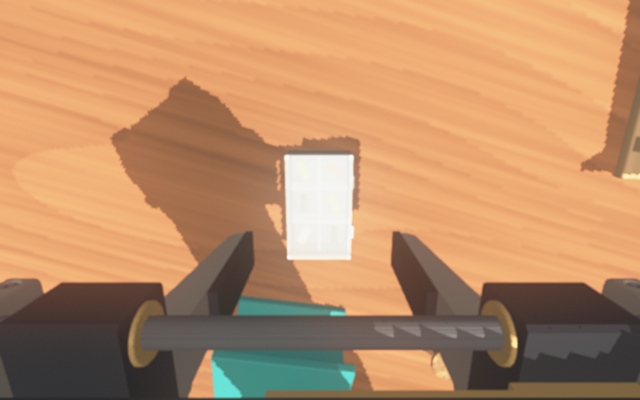

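Run:
```python
from h import *
P=wpts('w9',[(285,153.5),(353,153.5),(351,259),(287.5,259)],.034)
m=P.mean(0);print([np.linalg.norm(P[i]-P[(i+1)%4]).round(4) for i in range(4)],m)
u=(P[0]+P[1]-P[2]-P[3]);u/=np.linalg.norm(u);print(u)
go([m[0],m[1],.0105],toolR(u,[0,0,-1]))
```

```text
[np.float64(0.0516), np.float64(0.0875), np.float64(0.0528), np.float64(0.0875)] [0.4641 0.2796 0.034 ]
[0.96   0.2799 0.    ]
row [-0.025, -0.014, 2.546] [-0.019, -0.035, 0.014] rows>=2.0
```

Call:
servo_tool(
  plan=[
    [[-0.02, -0.03, 1.0, 0, 0, 0], [-0.02, -0.03, 1.8, 0, 0, 0], [-0.02, -0.03, 2.3, 0, 0, 0], [-0.02, -0.03, 2.52, 0, 0, 0], [-0.02, -0.03, 2.52, 0, 0, 0], [-0.02, -0.03, 2.52, 0, 0, 0]],
  ],
)

```text
time: 12.0
eef_pos: [0.4644, 0.2815, 0.0125]
ee_rot: [-0.002, 0.99, 0.143, 0.002]
force: [-0.4, 0.2, -0.5]
grip_width: 0.0781
```

Call:
servo_tool(
  plan=[
    [[0, 0, 0, 0, 0, 0], [0, 0, 0, 0, 0, 0], [0, 0, 0, 0, 0, 0], [0, 0, 0, 0, 0, 0], [0, 0, 0, 0, 0, 0], [0, 0, 0, 0, 0, 0]],
  ],
  gripper=0.3,
  force=25,
)

```text
time: 12.6
eef_pos: [0.4633, 0.2808, 0.0111]
ee_rot: [-0.001, 0.99, 0.143, 0.001]
force: [0.1, -0.5, 5.9]
grip_width: 0.0518
```

Call:
servo_tool(
  plan=[
    [[0, 0, -0.5, 0, 0, 0], [0, 0, -1.3, 0, 0, 0], [0, 0, -2.3, 0, 0, 0], [0, 0, -3.3, 0, 0, 0], [0, 0, -4.3, 0, 0, 0], [0, 0, -5.3, 0, 0, 0], [0, 0, -6, 0, 0, 0], [0, 0, -6, 0, 0, 0], [0, 0, -6, 0, 0, 0]],
  ],
)

```text
time: 13.5
eef_pos: [0.4624, 0.2798, 0.2502]
ee_rot: [-0.001, 0.99, 0.143, 0.001]
force: [0.1, 0.4, -1.7]
grip_width: 0.0519
```

Run:
```python
from h import *
wrist('w10'); dnow()
go(*dpose(.046,-.002,.16))
```

```text
13.5 [0.4624 0.2798 0.2502] [0.9593 0.2823 0.0018] [ 0.0014  0.0016 -1.    ]
t 13.55 deck [0.0107 0.3099 0.2137] force [-0.7705  0.4301 -0.7981] grip 0.051925632446484536 rot [ 0.0033 -0.262  -0.018 ]
row [1.057, 7.819, 1.062] [-0.038, 3.002, 0.207] rows>=6.4
```

View pics/w10.png

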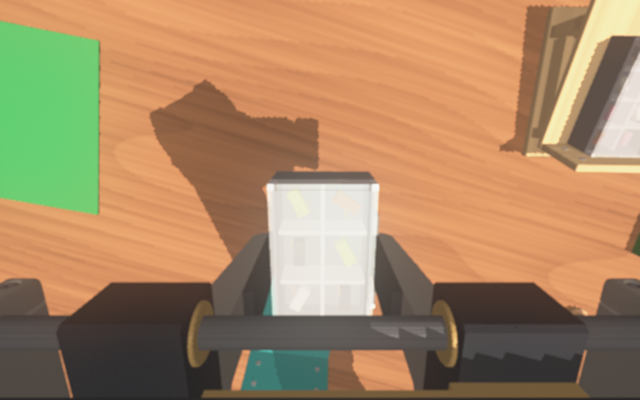

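Run:
```python
from h import *
p=np.array([.4624,.2798,.2502]);u=np.array([.9593,.2823,.0018]);v=np.array([.2823,-.9593,0])
P=wpts('w10',[(268,184),(377,184)],.2502+.0229);print([((q-p)@u,(q-p)@v) for q in P])
```

```text
[(np.float64(0.04297504452933795), np.float64(-0.02421746163715634)), (np.float64(0.042943201458761196), np.float64(0.026421229146655578))]
```

Call:
servo_tool(
  plan=[
    [[0.1, 1.0, -0.2, 0, 0.3, 0], [0.3, 2.1, -0.2, 0, 0.7, 0.05], [0.5, 3.2, -0.1, 0, 1.2, 0.1], [0.6, 4.3, 0.1, 0, 1.7, 0.1], [0.8, 5.4, 0.4, 0, 2.2, 0.15], [0.9, 6.5, 0.7, 0, 2.6, 0.2], [1.06, 7.5, 1, -0.04, 3, 0.2], [1.06, 7.82, 1.06, -0.04, 3, 0.2], [1.06, 7.82, 1.06, -0.04, 3, 0.2], [1.06, 7.82, 1.06, -0.04, 3, 0.2]],
  ],
)

```text
time: 14.55
eef_pos: [0.591, -0.0061, 0.2069]
ee_rot: [-0.019, 0.982, 0.133, 0.129]
force: [0.0, 0.8, -1.6]
grip_width: 0.0519
```

Run:
```python
from h import *
wrist('w11'); dnow()
```

```text
14.55 [ 0.591  -0.0061  0.2069] [0.9309 0.2573 0.2592] [ 0.2492  0.0713 -0.9658]
t 14.6 deck [0.0476 0.001  0.1607] force [-0.775  -0.1737 -1.8458] grip 0.05200725427534172 rot [ 0.0027  0.0014 -0.0031]
```

View pics/w11.png

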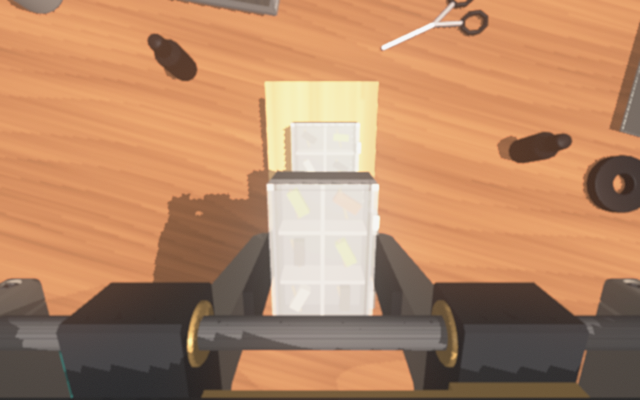

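The cases are aligned. Lowering to about 9 mm above the large lid, with about 7 mm gap to the stop.

Run:
```python
from h import *
go(*dpose(.051,-.002,.060))
```

```text
row [0.082, 0.082, 2.517] [-0.03, -0.016, 0.035] rows>=2.0
```

Call:
servo_tool(
  plan=[
    [[0.08, 0.08, 0.8, 0, 0, 0], [0.08, 0.08, 1.6, -0.03, 0, 0.03], [0.08, 0.08, 2.2, -0.03, 0, 0.03], [0.08, 0.08, 2.5, -0.03, 0, 0.03], [0.08, 0.08, 2.5, -0.03, 0, 0.03], [0.08, 0.08, 2.5, -0.03, 0, 0.03]],
  ],
)

```text
time: 15.2
eef_pos: [0.6211, -0.0019, 0.1131]
ee_rot: [-0.017, 0.982, 0.132, 0.131]
force: [0.7, 0.3, -0.3]
grip_width: 0.052
```

Call:
servo_tool(
  plan=[
    [[-0.05, 0, 0.05, 0, 0, 0], [-0.1, 0, 0.1, 0, 0, 0], [-0.15, 0, 0.12, 0, 0, 0], [-0.15, 0, 0.12, 0, 0, 0]],
  ],
)

```text
time: 15.6
eef_pos: [0.6159, -0.0047, 0.106]
ee_rot: [-0.017, 0.983, 0.131, 0.13]
force: [0.2, -0.2, -1.1]
grip_width: 0.0517
```

Run:
```python
from h import *
dnow()
from workcell import robot
import cv2
a=robot.get_image('scene')['frame'][160:290,190:320,::-1];b=robot.get_image('side')['frame'][130:260,190:320,::-1]
cv2.imwrite('pics/p2.png',cv2.resize(np.hstack([a,b]),None,fx=3,fy=3,interpolation=cv2.INTER_CUBIC))
```

```text
t 15.6 deck [ 0.0445 -0.0048  0.0564] force [-0.1151 -0.2794 -1.0915] grip 0.05169281563372171 rot [-0.0022  0.0019  0.0026]
```

View pics/p2.png

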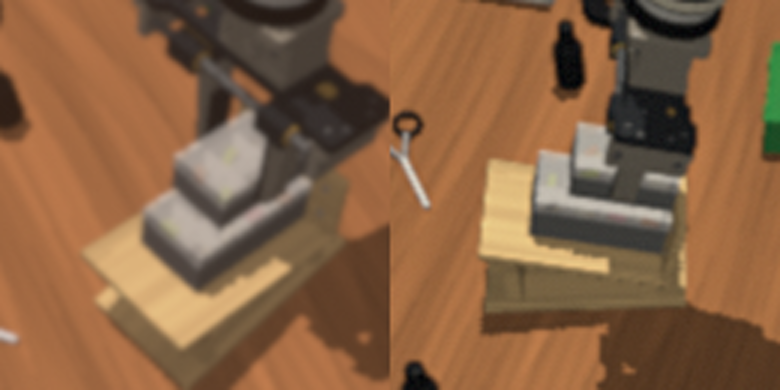

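Call:
servo_tool(
  plan=[
    [[-0.02, -0.06, 0.02, 0, 0, 0], [-0.05, -0.06, 0.05, 0, 0, 0], [-0.07, -0.06, 0.08, 0, 0, 0], [-0.08, -0.06, 0.1, 0, 0, 0], [-0.08, -0.06, 0.1, 0, 0, 0]],
  ],
)

```text
time: 16.2
eef_pos: [0.6154, -0.0018, 0.1022]
ee_rot: [-0.017, 0.982, 0.132, 0.132]
force: [4.6, 1.5, 1.0]
grip_width: 0.0519
```

Run:
```python
from h import *
dnow()
```

```text
t 16.2 deck [ 0.0437 -0.002   0.0527] force [ 4.9499  0.2522 -0.2955] grip 0.05194413993371963 rot [-0.0021  0.0058  0.0014]
```

Contact with the backstop (5 N in x), and still about 1.5 mm to go down.

Call:
servo_tool(
  plan=[
    [[0, 0, 0.02, 0, 0, 0], [0, 0, 0.05, 0, 0, 0], [0, 0, 0.07, 0, 0, 0], [0, 0, 0.07, 0, 0, 0]],
  ],
)

```text
time: 16.6
eef_pos: [0.6159, -0.0019, 0.1008]
ee_rot: [-0.016, 0.982, 0.131, 0.132]
force: [-2.1, 0.7, 15.7]
grip_width: 0.0518
```

Run:
```python
from h import *
dnow()
```

```text
t 16.6 deck [ 0.0438 -0.0022  0.0512] force [ 2.26    1.2486 15.6628] grip 0.05179495005392448 rot [-0.003   0.0054  0.0016]
```

Call:
servo_tool(
  plan=[
    [[0, 0, -0.02, 0, 0, 0], [0, 0, -0.04, 0, 0, 0], [0, 0, -0.04, 0, 0, 0]],
  ],
)

```text
time: 16.9
eef_pos: [0.6157, -0.0019, 0.1009]
ee_rot: [-0.017, 0.982, 0.131, 0.132]
force: [5.8, 2.7, 1.7]
grip_width: 0.0514
```

Call:
servo_tool(
  plan=[
    [[0, 0, 0, 0, 0, 0], [0, 0, 0, 0, 0, 0], [0, 0, 0, 0, 0, 0], [0, 0, 0, 0, 0, 0], [0, 0, 0, 0, 0, 0]],
  ],
  gripper=0.85,
)

```text
time: 17.4
eef_pos: [0.6135, -0.0026, 0.0996]
ee_rot: [-0.017, 0.983, 0.131, 0.13]
force: [-0.3, 0.9, 0.1]
grip_width: 0.0783
```

Call:
servo_tool(
  plan=[
    [[0, 0, -0.5, 0, 0, 0], [0, 0, -1.5, 0, 0, 0], [0, 0, -2.5, 0, 0, 0], [0, 0, -3.5, 0, 0, 0], [0, 0, -4.5, 0, 0, 0], [0, 0, -5, 0, 0, 0], [0, 0, -5, 0, 0, 0]],
  ],
)

```text
time: 18.1
eef_pos: [0.5647, -0.0162, 0.2966]
ee_rot: [-0.015, 0.982, 0.131, 0.133]
force: [0.3, -0.5, -0.4]
grip_width: 0.0781
```

Run:
```python
from h import *
dnow(); wrist('w12')
from workcell import robot
import cv2
a=robot.get_image('scene')['frame'][160:290,190:320,::-1];b=robot.get_image('side')['frame'][130:260,190:320,::-1]
cv2.imwrite('pics/p3.png',cv2.resize(np.hstack([a,b]),None,fx=3,fy=3,interpolation=cv2.INTER_CUBIC))
```

```text
t 18.1 deck [ 0.0431 -0.0024  0.2541] force [ 0.0746 -0.6088 -0.4525] grip 0.07808122841856528 rot [-0.0054  0.0072  0.002 ]
18.1 [ 0.5647 -0.0162  0.2966] [0.9301 0.2534 0.2658] [ 0.2577  0.0652 -0.964 ]
```

View pics/w12.png

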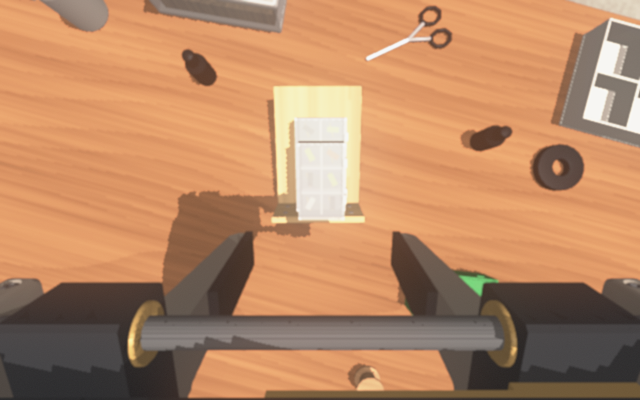

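View pics/p3.png

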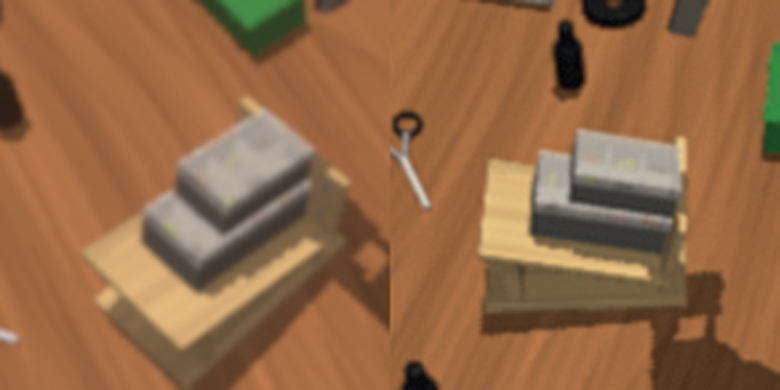

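Run:
```python
from h import *
import cv2
im=cv2.imread('pics/w12.png');cv2.imwrite('pics/w12c.png',cv2.resize(im[75:230,260:375],None,fx=3.8,fy=3.8,interpolation=cv2.INTER_CUBIC))
P=wdeck('w12',[(297.5,142),(346,142),(345.5,219),(298,219)],.074);print('small',P,P.mean(0))
P=wdeck('w12',[(296,117),(346,117)],.04);print('large far',P)
```

```text
small [[ 0.0877  0.0216  0.074 ]
 [ 0.0875 -0.0302  0.074 ]
 [ 0.001  -0.031   0.074 ]
 [ 0.0013  0.023   0.074 ]] [ 0.0444 -0.0042  0.074 ]
large far [[ 0.1131  0.025   0.04  ]
 [ 0.113  -0.0324  0.04  ]]
```

View pics/w12c.png

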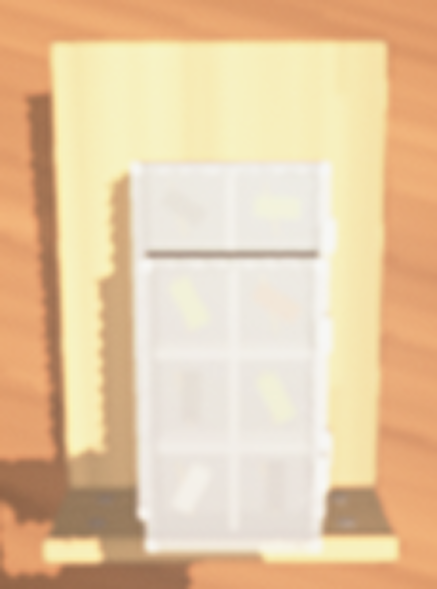

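Run:
```python
from workcell import robot
print(robot.hand_in()); print(robot.observe()['time'])
```

```text
the job is handed in; nothing more can be done
None
the job is handed in; nothing more can be done
```

Both fly cases are on the plywood rack, and I handed the job in at about 18 s of the 64 s allowed; `hand_in` gives no verdict.

I gripped each case across its width, tilted it to the 15° slope and slid it against the backstop. Contact there read 4–7 N. I then lowered each case until the wrist force showed it seated, and only then released it.

The last wrist picture, measured in the deck frame:

| Case | Centre along slope (x) | Allowed x | Centre across (y) | Squareness |
|---|---|---|---|---|
| Larger | about 57 mm | 52–63 mm | about −3 mm | looked square |
| Smaller | about 44 mm | 39–50 mm | about −4 mm, within 1 mm of the larger case's middle line | looked square |

- **Flatness and bottles:** In the last scene and side pictures both cases lie flat. In the last wrist picture both dropper bottles are standing. The gripper was clear of everything and the tool force was near zero.
- **Disagreements:** The y values from the pictures and from the tool position differ by about 2 mm. The first rough triangulation from the scene and side cameras read heights up to about 10 mm too high, so I used the wrist measurements, which matched the given sizes to 2–3 mm.
- **Not checked:** I took no second picture to confirm the cases stayed at rest after release.

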